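# Scan the heel block's stock label

### The arm

A 6-joint arm with a two-finger parallel gripper is mounted at the origin on the work surface. World frame = base frame: x ahead of the robot, y to its left, z up, the work surface at z = 0. Lengths are in m, angles in degrees, forces in N, time in s.
With the tool pointing down it reaches from about 0.3 to 0.75 m from the base axis. Payload 8.5 kg.
Tool frame: the origin (TCP) lies on the centre line of the jaws, within the pads' length; the fingertips stand 17 mm ahead of it and the grasp point (between the pads) lies 2 mm behind it (env.tip_extent is the distance from the TCP to the fingertips, in m); z points along the fingers, y is the direction in which the jaws open and shut (so a half turn about z gives the same grasp; the last joint's range is limited). The gripper opens to 85 mm and grips with 20 to 120 N. Pads are 22 mm wide; open, the fingers measure 114 mm over their backs; the gripper's body (76 mm by 85 mm) begins 54 mm behind the grasp point. The pads swing forward as they close: fully open they stand 13 mm farther back than shut.
Start: joints at [-78.799, 21.807, 74.336, -0, 83.858, -12.336], TCP at [0.22, -0.504, 0.248] pointing down, gripper open.
Joint ranges: [-178.18, 178.18], [-50.72, 133.34], [12.68, 142.11], [-81.47, 261.47], [9.98, 163.14], [-165.26, 165.26]. Speed limits (degrees/s): [136.94, 136.94, 180, 180, 180, 180].

### API

Orientations are given as a 3x3 rotation matrix whose columns are the frame's x, y, z axes.
In Python, from rig import telemetry, get_image, camera_params, close_job, env gives the robot as it stands.
- The arm moves only by the tool apply_moves, never from a script. Its argument "motion" is a list of rows, each an object of numbers: "tx", "ty", "tz": the shift along the tool's x, y, z in cm; "turn": the turn about the tool's z in degrees; "jaw": the gripper's target within -1 to 1 (fully open at 1, half-way at 0, shut at -1). In form: [{"tx": .., "ty": .., "tz": .., "turn": .., "jaw": ..}, ...]. A call has 1 to 5 rows; each row is the pose to reach, as a shift and turn from the pose measured when the call began, along the tool's axes at that moment; what a row does not reach only later rows make up. A row lasts 1/12 s, in which the tool goes at most 41.7 mm and 7.16 degrees, less where a joint would pass 70% of its speed; a pose out of reach is approached as far as the arm can. A call with a gripper value outside its range is refused whole. The fingers move at their own pace and stop on an object; "squeeze" is the grip in N (left out, the last holds). Time passes only in rows, so rows that repeat a pose let the fingers close. It gives the time, the measured TCP pose, the force and the opening at its end, in the units of the state.
- telemetry.observe(): the state, without advancing time (a new reading comes with each control period).
- get_image(name): name is "scene" or "top"; returns (picture, depth): 400x640x3 uint8, red, green, blue; 400x640 float32, m along the optical axis (not along the pixel's ray), 0 where there is no reading.
- camera_params(name): a dict with "fx", "fy", "cx", "cy" (pixels), "rvec" (rotation vector, rad) and "tvec" (3), from world to camera coordinates, as OpenCV has them. Camera axes: x right, y down, z forward; pixel columns grow to the right and rows downward; lengths in m; the calibration is good to about 2 mm. A picture is of the moment at which its call begins. camera_params takes no time and is no camera call.
- close_job(): hands the job in, once; it reports no verdict.
The state is a dict: "time_s": time; "q": joint angles; "qvel": joint speeds; "joint_efforts": joint torques, N m; "position": TCP position; "tool_rot": TCP orientation; "ft_force": force on the tool from outside, world axes, zero at the start; "wrist_torque": the same for the moment, N m; "grip_width": finger opening in m.
Only numpy, scipy, OpenCV 4.12 (cv2) and the standard library are available. Lean on these libraries where they do the work, as an engineer would, in place of code of your own. Each camera call takes 0.05 s, during which the arm holds its last target. There are 200 camera calls.

### The job

Pick up the cordless barcode scanner and aim its window at the middle of the label on the stepped heel block (not the plain billet), from about 13 cm away, with the scanner turned square to the label so that its scan line runs along the label's length; hold it steady there for two seconds. Then stand the scanner gently upright on the round rubber pad, with its whole foot on the pad, and let go. Do not knock the scanner over, and leave the blocks and the other things on the bench where they are.

Things in the scene. Friction and masses are not known exactly. Their poses are not given: they have to be found in the camera images.
- scanner: Cordless barcode scanner standing on its foot, grey and black, about 260 g. Origin: centre of the foot's underside; z up, x forward. Foot 70 (x) by 64 by 14 mm; column 36 by 34; on top a grey head 38 mm wide (y), flat-sided, x -36 to +61, z 79 to 121 mm (the top): grip it across y from above near x = 0. Black nose in front, 50 mm wide, to x = 88 and down to z = 76 mm.
- window (a point): Centre of the scanner's amber window, at x = 78, y = 0, z = 88 mm in the scanner's frame. Its own x axis is the beam, coming out of the window forward and 55 degrees below level when the scanner is upright; its y axis is the scan line (the scanner's y).
- heel_block: Stepped (L-shaped) block of brown wood, 76 mm (x) by 170 mm (y), loose on the bench: a low step 28 mm high from y = -85 to +25 mm, a tall end 72 mm high from y = +25 to +85 mm. Origin at the underside, z up. A white paper barcode label lies on the low step.
- heel_label (a point): Centre of the white label on the heel block's low step, on its top face 28 mm above the bench; at x = 0, y = -30 mm in the block's frame. The label faces up, 50 mm (block's x) by 80 mm long (block's y); the bars are spread along its length.
- pad: Round flat black rubber pad fixed on the bench, 170 mm across, 8 mm thick; origin at the centre of its underside. The scanner's parking place.
- billet: Plain rectangular billet of the same brown wood, 76 (x) by 170 (y) by 42 mm, with a similar label in the middle of its top: not to be scanned. Origin at the centre of the underside.
- pickup: Black guitar pickup, 90 (x) by 38 by 20 mm, lying on the bench; origin at the centre of the underside.
- mug: White mug, 80 mm across, 95 mm tall, handle towards its y; origin at the centre of the underside.
- sanding_block: Cork sanding block with a wooden grip, 110 (x) by 65 by 48 mm; origin at the centre of the underside.
There are look-alikes about, which are no part of the job. What is shaped like the heel_block but pink is not meant.

How it is judged:
By the outcome, as a careful person would: the job done as asked, in the order asked, and still so for the second after the job is handed in, with the robot touching nothing.
It also fails if it takes over 67 s, if anything falls off the work surface, if the arm or the gripper's body presses on something with over 40 N, if the wrist force passes 120 N, or if a joint passes its speed limit or range.

## Working session

There is one attempt and no reset: what is moved stays moved. The work goes in short steps, Python scripts to look and compute and a tool call to move; the robot and the scene stay as the last step left them, time stands still between calls to the robot, and variables do not carry over. Pictures are saved under pics/ and viewed, about 8 in all and at most 12, crops included, and the job is handed in when it is done.

Besides the shell and the picture viewer there is one more tool, called after "Emit:" as name(argument=value, ...) on one line, values as JSON. apply_moves: Moves the arm, as the interface text tells. Its arguments: {"type":"object","properties":{"motion":{"type":"array"},"squeeze":{"type":"number"}},"required":["motion"]}

```bash
mkdir -p pics; cat > h.py <<'E'
import numpy as np, cv2
from rig import telemetry, get_image, camera_params, close_job, env
def cloud(name):
    p,d=get_image(name); c=camera_params(name)
    R,_=cv2.Rodrigues(np.array(c["rvec"],float)); t=np.array(c["tvec"],float).ravel()
    v,u=np.mgrid[:400,:640]
    P=np.stack([(u-c["cx"])/c["fx"]*d,(v-c["cy"])/c["fy"]*d,d],-1)
    W=(P-t)@R; W[d==0]=np.nan
    return p,W
def save(p,n): cv2.imwrite("pics/"+n,p[...,::-1])
E
python3 - <<'E'
from h import *
for n in ("scene","top"):
    p,W=cloud(n); save(p,n+"0.png"); np.savez(n+"0.npz",p=p,W=W); print(n, camera_params(n))
print(telemetry.observe())
E
```

```text
scene {'fx': 363.2870284537935, 'fy': 363.2870284537935, 'cx': 320.08685033267074, 'cy': 201.81365374726036, 'rvec': array([ 2.17813212,  1.36124267, -0.4352463 ]), 'tvec': array([-0.21087566, -0.2846985 ,  1.34450534])}
top {'fx': 444.3042120580563, 'fy': 444.3042120580563, 'cx': 316.3774774798402, 'cy': 200.7212869789299, 'rvec': array([ 2.173533  , -2.18455203,  0.10394331]), 'tvec': array([-0.00735193,  0.49163885,  1.38597742])}
{'time_s': 0.1, 'q': array([-7.87981929e+01,  2.18396518e+01,  7.43774209e+01, -2.12237826e-04,
        8.38582013e+01, -1.23358193e+01]), 'qvel': array([ 0.1332845 , -0.01595419, -0.08105403,  0.08549071, -0.05271606,
       -0.02405449]), 'joint_efforts': array([ 3.10669282e-03, -4.49221265e+01, -2.31655598e+01, -2.01083822e-04,
        3.69722082e-03,  1.18664161e-05]), 'position': array([ 0.21959532, -0.50401542,  0.24776747]), 'tool_rot': array([[ 9.16797893e-01,  3.99351420e-01, -2.58834523e-04],
       [ 3.99351407e-01, -9.16797030e-01,  1.28803497e-03],
       [ 2.77079871e-04, -1.28423367e-03, -9.99999137e-01]]), 'ft_force': array([-0.0362231 ,  0.50054518, -0.71260902]), 'wrist_torque': array([ 0.02096543, -0.00745989, -0.00908569]), 'grip_width': 0.08564206366675838}
```

View pics/top0.png

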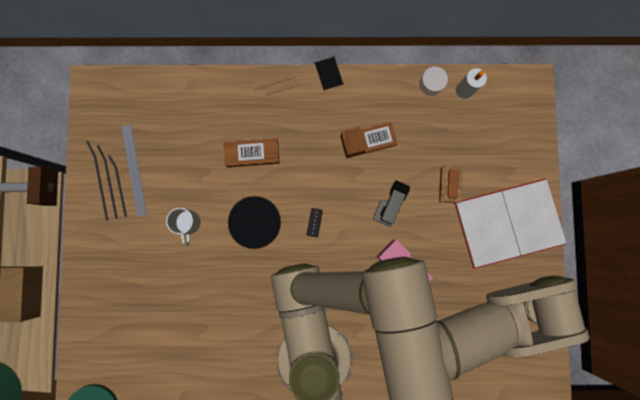

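View pics/scene0.png

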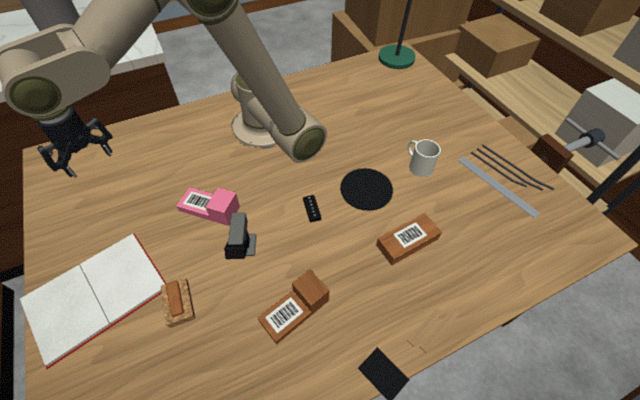

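Top view: the brown stepped heel block is at (369,138), with its label at (378,136). Look-alikes are the plain billet at (251,152) and the pink stepped block at (405,258). The scanner is at (393,203), nose up-right, and the pad is at (254,222). I choose the brown stepped block, and will measure it and check it in a crop.

```bash
cat > m.py <<'E'
from h import *
def rect(pts):
    r=cv2.minAreaRect((pts[:,:2]*1000).astype(np.float32)); b=cv2.boxPoints(r)
    return np.round(r[0],1),np.round(r[1],1),round(r[2],1)
def sel(W,c,rad,z0,z1):
    m=(np.hypot(W[...,0]-c[0],W[...,1]-c[1])<rad)&(W[...,2]>z0)&(W[...,2]<z1); return m
E
python3 - <<'E'
from m import *
for n,px in (("top",dict(heel=(369,138),lab=(378,136),billet=(251,152),scan=(393,203),pad=(254,222),pink=(395,250))),("scene",dict(heel=(300,300),scan=(238,238),pad=(366,188),lab=(284,315)))):
    z=np.load(n+"0.npz");p,W=z["p"],z["W"]
    for k,(u,v) in px.items(): print(n,k,W[v,u].round(4))
    c=W[138,369] if n=="top" else W[315,284]
    if n=="top": C=c; S=W[203,393]; PD=W[222,254]
    hs=sel(W,C,.12,.015,.1)
    for nm,m in (("heel all",hs),("low",sel(W,C,.12,.02,.036)),("tall",sel(W,C,.12,.066,.08)),
       ("label",hs&(p.min(-1)>120)),("head",sel(W,S,.13,.113,.13)),("scan all",sel(W,S,.11,.008,.13)),("foot",sel(W,S,.11,.008,.02)),("pad",sel(W,PD,.11,.004,.014)&(p.max(-1)<60))):
        q=W[m]
        if len(q)>5: print(n,nm,len(q),rect(q),"z",np.median(q[:,2]).round(4))
p=np.load("top0.npz")["p"]; q=np.load("scene0.npz")["p"]
a=cv2.resize(p[110:240,320:450],(400,400),interpolation=2); b=cv2.resize(q[200:350,180:330],(400,400),interpolation=2)
save(np.hstack([a,b]),"crop1.png")
E
```

```text
top heel [ 0.692  -0.1794  0.0261]
top lab [ 0.6967 -0.2072  0.0334]
top billet [0.6447 0.1953 0.0432]
top scan [ 0.475  -0.2349  0.1209]
top pad [0.4256 0.1886 0.0113]
top pink [ 0.3361 -0.2476  0.0681]
top heel all 1333 (array([ 689.9, -178. ]), array([ 78.6, 171.3]), 14.6) z 0.0309
top low 774 (array([ 689.2, -178.2]), array([ 77. , 171.3]), 14.5) z 0.0279
top tall 459 (array([ 675.2, -125.4]), array([76.4, 60.2]), 14.3) z 0.0717
top label 247 (array([ 697. , -207.1]), array([50.8, 79.7]), 14.5) z 0.0282
top head 567 (array([ 477.4, -241.4]), array([ 50.7, 123.3]), 66.6) z 0.1207
top scan all 851 (array([ 471.7, -241.2]), array([170.8, 145.7]), 41.2) z 0.1185
top foot 159 (array([ 467.5, -238.9]), array([168.9, 143. ]), 39.1) z 0.0136
top pad 1862 (array([425.3, 189.7]), array([163.3, 163.4]), 45.2) z 0.0083
scene heel [ 0.6817 -0.1564  0.029 ]
scene scan [ 0.4999 -0.2423  0.123 ]
scene pad [0.4288 0.188  0.0086]
scene lab [ 0.6995 -0.2077  0.0294]
scene heel all 2406 (array([ 690.5, -176.9]), array([ 77.4, 170.4]), 14.3) z 0.031
scene low 1455 (array([ 690.5, -176.9]), array([ 77.4, 170.4]), 14.3) z 0.0295
scene tall 738 (array([ 676.7, -124.1]), array([76.6, 60.6]), 14.4) z 0.0731
scene label 552 (array([ 697.7, -207.4]), array([52.5, 81.9]), 14.9) z 0.03
scene head 698 (array([ 479.1, -240.1]), array([ 48.1, 123.9]), 66.8) z 0.122
scene scan all 1110 (array([ 459.8, -233. ]), array([ 79.9, 179.5]), 77.9) z 0.12
scene foot 162 (array([ 430.7, -216.1]), array([136. ,  54.7]), 7.1) z 0.0148
scene pad 1660 (array([428.7, 188.5]), array([161. , 165.6]), 61.9) z 0.0094
```

View pics/crop1.png

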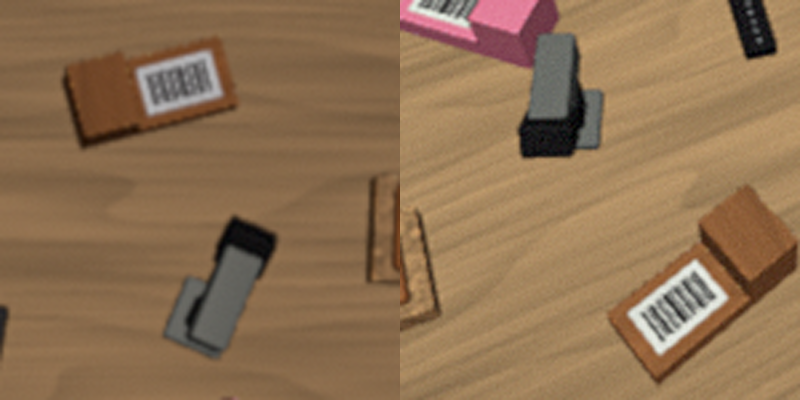

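The crop confirms the brown stepped block with the label on its low step (left panel, about (180,82)). The scanner stands with its nose pointing away from the robot and to the right. The pink block is well clear.

```bash
cat > go.py <<'E'
import sys
from h import *
x,y,z,yaw=map(float,sys.argv[1:5])   # TCP target (m), yaw of tool y (deg)
s=telemetry.observe(); R=np.array(s["tool_rot"]); d=R.T@(np.array([x,y,z])-s["position"])*100
cy=np.degrees(np.arctan2(R[1,1],R[0,1])); t=-((yaw-cy+180)%360-180)
print("t",round(s["time_s"],2),"d cm",d.round(2),"turn",round(t,2),"pos",s["position"].round(4),"yaw",cy.round(2),"w",round(s["grip_width"],4),"F",s["ft_force"].round(2),"q6",s["q"][5].round(1),"tilt",R[:,2].round(4))
E
python3 go.py .4543 -.2304 .248 -113.4; python3 go.py .4543 -.2304 .150 -113.4
```

```text
t 0.1 d cm [ 3.244e+01 -1.571e+01  1.000e-02] turn 46.94 pos [ 0.2196 -0.504   0.2478] yaw -66.46 w 0.0856 F [-0.04  0.5  -0.71] q6 -12.3 tilt [-3.0e-04  1.3e-03 -1.0e+00]
t 0.1 d cm [ 32.44 -15.7    9.81] turn 46.94 pos [ 0.2196 -0.504   0.2478] yaw -66.46 w 0.0856 F [-0.04  0.5  -0.71] q6 -12.3 tilt [-3.0e-04  1.3e-03 -1.0e+00]
```

Emit:
apply_moves(motion=[{"tx":4,"ty":-2,"tz":0,"turn":6,"jaw":1},{"tx":7.6,"ty":-3.7,"tz":0,"turn":12,"jaw":1},{"tx":11,"ty":-5.4,"tz":0,"turn":18,"jaw":1},{"tx":14.5,"ty":-7,"tz":0,"turn":24,"jaw":1},{"tx":18,"ty":-8.7,"tz":0,"turn":30,"jaw":1}])

```text
time_s: 0.52
position: [0.3507, -0.3508, 0.2477]
tool_rot: [[0.993, -0.118, -0.0], [-0.118, -0.993, 0.002], [-0.001, -0.002, -1.0]]
ft_force: [0.7, 0.1, 0.5]
grip_width: 0.0853
```

```bash
python3 go.py .4543 -.2304 .22 -113.4
```

```text
t 0.52 d cm [  8.87 -13.17   2.79] turn 16.62 pos [ 0.3507 -0.3508  0.2477] yaw -96.78 w 0.0853 F [0.73 0.09 0.5 ] q6 38.1 tilt [-5.0e-04  1.7e-03 -1.0e+00]
```

Emit:
apply_moves(motion=[{"tx":2,"ty":-3.2,"tz":0.7,"turn":4,"jaw":1},{"tx":4.3,"ty":-6.4,"tz":1.4,"turn":9,"jaw":1},{"tx":6.5,"ty":-9.6,"tz":2.1,"turn":13,"jaw":1},{"tx":8.2,"ty":-12.2,"tz":2.7,"turn":16,"jaw":1},{"tx":8.9,"ty":-13.2,"tz":2.8,"turn":16.6,"jaw":1}])

```text
time_s: 0.93
position: [0.456, -0.2267, 0.2187]
tool_rot: [[0.918, -0.397, -0.002], [-0.397, -0.918, 0.004], [-0.003, -0.003, -1.0]]
ft_force: [0.3, -0.1, -0.5]
grip_width: 0.0852
```

```bash
python3 go.py .4543 -.2304 .22 -113.4; python3 - <<'E'
from m import *
for n in ("scene","top"):
    p,W=cloud(n); 
    m=sel(W,(.478,-.24),.1,.115,.126); print(n,m.sum(),rect(W[m]) if m.sum()>5 else "")
    if n=="scene": save(cv2.resize(p[120:280,150:340],(760,560),interpolation=2)if 0 else cv2.resize(p[120:280,150:340],(665,560)),"pre.png")
E
python3 go.py .4543 -.2304 .098 -113.4
```

```text
t 0.93 d cm [-0.01  0.41 -0.13] turn 0.04 pos [ 0.456  -0.2267  0.2187] yaw -113.36 w 0.0852 F [ 0.3  -0.14 -0.53] q6 73.5 tilt [-0.0019  0.0039 -1.    ]
scene 624 (array([ 478.3, -237.6]), array([ 49.3, 122. ]), 64.2)
top 79 (array([ 444.8, -227.9]), array([36.1, 21.5]), 53.4)
t 1.03 d cm [1.000e-02 2.700e-01 1.213e+01] turn 0.21 pos [ 0.4555 -0.2283  0.2193] yaw -113.19 w 0.0854 F [-0.4  -0.22  0.19] q6 73.2 tilt [-0.0014  0.0028 -1.    ]
```

View pics/pre.png

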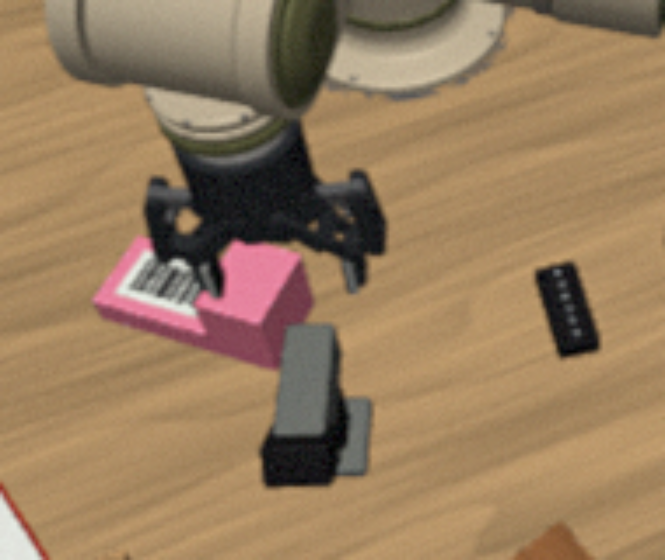

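The open gripper (fingertips at about (212,290) and (355,285)) hangs above the scanner head (310,380), lined up across it. Next I descend.

Emit:
apply_moves(motion=[{"tx":0,"ty":0.3,"tz":2,"turn":0.2,"jaw":1},{"tx":0,"ty":0.3,"tz":4,"turn":0.2,"jaw":1},{"tx":0,"ty":0.3,"tz":6,"turn":0.2,"jaw":1},{"tx":0,"ty":0.3,"tz":8,"turn":0.2,"jaw":1},{"tx":0,"ty":0.3,"tz":8,"turn":0.2,"jaw":1}])

```text
time_s: 1.45
position: [0.4523, -0.2307, 0.1362]
tool_rot: [[0.917, -0.398, -0.007], [-0.398, -0.917, 0.007], [-0.009, -0.004, -1.0]]
ft_force: [0.1, -0.1, -0.7]
grip_width: 0.0849
```

```bash
python3 go.py .4543 -.2304 .098 -113.4; python3 - <<'E'
from m import *
p,W=cloud("scene"); save(cv2.resize(p[140:280,180:300],(480,560)),"pre2.png")
m=sel(W,(.478,-.24),.1,.117,.126)&(W[...,0]>.48)&(p.max(-1)<90); print(m.sum(),rect(W[m]))
E
```

```text
t 1.45 d cm [ 0.2  -0.09  3.82] turn -0.04 pos [ 0.4523 -0.2307  0.1362] yaw -113.44 w 0.0849 F [ 0.07 -0.14 -0.7 ] q6 73.0 tilt [-0.0065  0.0069 -1.    ]
146 (array([ 505.1, -250.9]), array([48.7, 63.7]), 67.5)
```

View pics/pre2.png

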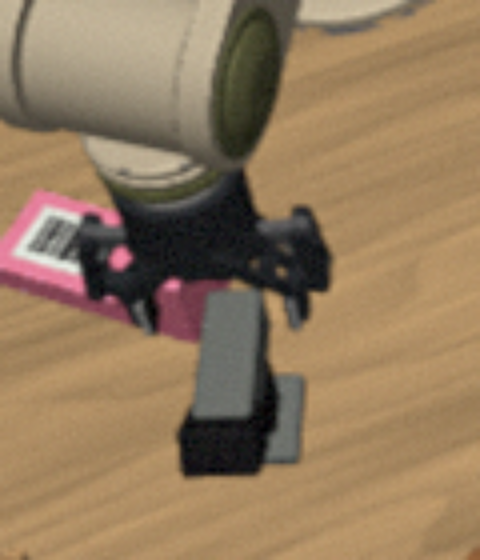

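The fingers (148,320) and (297,315) straddle the head's rear (235,295) with clearance on both sides. I'll go down and close.

Emit:
apply_moves(motion=[{"tx":0.2,"ty":0,"tz":1.5,"turn":0,"jaw":1},{"tx":0.2,"ty":0,"tz":2.8,"turn":0,"jaw":1},{"tx":0.2,"ty":0,"tz":3.8,"turn":0,"jaw":1},{"tx":0.2,"ty":0,"tz":3.8,"turn":0,"jaw":1},{"tx":0.2,"ty":0,"tz":3.8,"turn":0,"jaw":1}])

```text
time_s: 1.92
position: [0.455, -0.2324, 0.1013]
tool_rot: [[0.917, -0.398, -0.003], [-0.398, -0.917, 0.004], [-0.005, -0.002, -1.0]]
ft_force: [0.8, -0.6, 0.6]
grip_width: 0.0852
```

```bash
python3 go.py .4543 -.2304 .098 -113.4
```

```text
t 1.92 d cm [-0.14 -0.16  0.33] turn -0.05 pos [ 0.455  -0.2324  0.1013] yaw -113.45 w 0.0852 F [ 0.82 -0.62  0.55] q6 73.0 tilt [-0.0035  0.0042 -1.    ]
```

Emit:
apply_moves(motion=[{"tx":-0.1,"ty":-0.15,"tz":0.3,"turn":0,"jaw":1},{"tx":-0.1,"ty":-0.15,"tz":0.3,"turn":0,"jaw":0.4},{"tx":-0.1,"ty":-0.15,"tz":0.3,"turn":0,"jaw":0.2},{"tx":-0.1,"ty":-0.15,"tz":0.3,"turn":0,"jaw":0.1},{"tx":-0.1,"ty":-0.15,"tz":0.3,"turn":0,"jaw":0}], squeeze=30)

```text
time_s: 2.33
position: [0.4547, -0.2307, 0.0986]
tool_rot: [[0.917, -0.398, -0.003], [-0.398, -0.917, 0.004], [-0.004, -0.002, -1.0]]
ft_force: [0.1, -0.4, 0.4]
grip_width: 0.0427
```

Emit:
apply_moves(motion=[{"tx":0,"ty":0,"tz":0,"turn":0,"jaw":-0.2},{"tx":0,"ty":0,"tz":0,"turn":0,"jaw":-0.4},{"tx":0,"ty":0,"tz":0,"turn":0,"jaw":-1},{"tx":0,"ty":0,"tz":0,"turn":0,"jaw":-1},{"tx":0,"ty":0,"tz":0,"turn":0,"jaw":-1}], squeeze=50)

```text
time_s: 2.75
position: [0.4547, -0.2308, 0.0987]
tool_rot: [[0.917, -0.398, -0.003], [-0.398, -0.917, 0.004], [-0.004, -0.002, -1.0]]
ft_force: [-1.4, -0.1, 2.6]
grip_width: 0.0376
```

```bash
python3 go.py .4543 -.2304 .098 -113.4
```

```text
t 2.75 d cm [-0.05 -0.01  0.07] turn -0.05 pos [ 0.4547 -0.2308  0.0987] yaw -113.45 w 0.0376 F [-1.35 -0.11  2.6 ] q6 73.2 tilt [-0.0031  0.0037 -1.    ]
```

Emit:
apply_moves(motion=[{"tx":0,"ty":0,"tz":-0.5,"turn":0,"jaw":-1},{"tx":0,"ty":0,"tz":-1.5,"turn":0,"jaw":-1},{"tx":0,"ty":0,"tz":-3,"turn":0,"jaw":-1},{"tx":0,"ty":0,"tz":-4.5,"turn":0,"jaw":-1},{"tx":0,"ty":0,"tz":-6,"turn":0,"jaw":-1}], squeeze=70)

```text
time_s: 3.17
position: [0.4547, -0.2307, 0.1591]
tool_rot: [[0.917, -0.398, -0.004], [-0.398, -0.917, 0.005], [-0.006, -0.003, -1.0]]
ft_force: [0.1, 0.3, -3.5]
grip_width: 0.0376
```

```bash
python3 go.py .5496 -.2452 .175 -75.6
```

```text
t 3.17 d cm [ 9.28 -2.45 -1.63] turn -37.85 pos [ 0.4547 -0.2307  0.1591] yaw -113.45 w 0.0376 F [ 0.07  0.28 -3.54] q6 73.2 tilt [-0.004   0.0048 -1.    ]
```

Emit:
apply_moves(motion=[{"tx":1,"ty":-0.3,"tz":-0.4,"turn":-4,"jaw":-1},{"tx":2.5,"ty":-0.7,"tz":-0.8,"turn":-9,"jaw":-1},{"tx":4,"ty":-1.1,"tz":-1.2,"turn":-14,"jaw":-1},{"tx":5.5,"ty":-1.5,"tz":-1.6,"turn":-19,"jaw":-1},{"tx":7,"ty":-1.9,"tz":-1.6,"turn":-24,"jaw":-1}])

```text
time_s: 3.58
position: [0.5272, -0.2411, 0.1753]
tool_rot: [[1.0, 0.014, -0.004], [0.014, -1.0, 0.005], [-0.004, -0.005, -1.0]]
ft_force: [0.9, 0.1, -3.2]
grip_width: 0.0374
```

```bash
python3 go.py .5496 -.2452 .165 -75.6
```

```text
t 3.58 d cm [2.23 0.45 1.02] turn -13.6 pos [ 0.5272 -0.2411  0.1753] yaw -89.2 w 0.0374 F [ 0.9   0.07 -3.16] q6 52.9 tilt [-0.0038  0.0048 -1.    ]
```

Emit:
apply_moves(motion=[{"tx":0.8,"ty":0.1,"tz":0.3,"turn":-5,"jaw":-1},{"tx":1.6,"ty":0.3,"tz":0.7,"turn":-10,"jaw":-1},{"tx":2.1,"ty":0.4,"tz":1,"turn":-13,"jaw":-1},{"tx":2.2,"ty":0.45,"tz":1,"turn":-13.6,"jaw":-1},{"tx":2.2,"ty":0.45,"tz":1,"turn":-13.6,"jaw":-1}])

```text
time_s: 4.0
position: [0.5491, -0.245, 0.1648]
tool_rot: [[0.969, 0.248, -0.005], [0.248, -0.969, 0.006], [-0.003, -0.007, -1.0]]
ft_force: [0.3, 1.3, -4.3]
grip_width: 0.0375
```

```bash
python3 go.py .5496 -.2452 .146 -75.6; cat > meas.py <<'E'
from m import *
s=telemetry.observe(); T=np.array(s["position"]); R=np.array(s["tool_rot"]); print("tcp",T.round(4))
f=R[:,0].copy(); l=np.array([-f[1],f[0],0])
out=[]
for n in ("scene","top"):
    p,W=cloud(n); d=W-T; a=d@f; b=d[...,0]*l[0]+d[...,1]*l[1]; h=W[...,2]-T[2]
    near=(np.abs(b)<.045)&(a>-.05)&(a<.11)
    m=near&(a>.03)&(a<.085)&(h>.01)&(h<.035); q=W[m]
    A=np.c_[a[m],b[m],np.ones(m.sum())]; c,*_=np.linalg.lstsq(A,h[m],rcond=None); r=h[m]-A@c; k=abs(r)<.004
    c,*_=np.linalg.lstsq(A[k],h[m][k],rcond=None)
    print(n,m.sum(),"top: slope fwd deg",np.degrees(c[0]).round(2),"side",np.degrees(c[1]).round(2),"h over tcp at a=.05",(c[0]*.05+c[2]).round(4))
    q=W[m]; print("  a max pct",np.nanpercentile(a[near&(h>.005)&(h<.03)],99.5).round(4),"b range",np.percentile(b[m],[1,50,99]).round(4))
    r=rect(q); print("  rect",r)
    ft=near&(h<-.075)&(h>-.1)&(W[...,2]>.02)
    if ft.sum()>10: print("  foot a,b,h",ft.sum(),np.percentile(a[ft],[1,99]).round(4),np.percentile(b[ft],[1,99]).round(4),np.percentile(h[ft],[1,50,99]).round(4))
    out.append(p)
E
cat > meas2.py <<'E'
from meas import *
import sys
save(np.hstack([cv2.resize(out[0][160:350,190:340],(395,500)),cv2.resize(out[1][100:230,320:425],(400,500))]),sys.argv[1])
E
python3 meas2.py scan1.png
```

```text
t 4.0 d cm [0.05 0.04 1.88] turn -0.04 pos [ 0.5491 -0.245   0.1648] yaw -75.64 w 0.0375 F [ 0.25  1.29 -4.26] q6 40.3 tilt [-0.005   0.0057 -1.    ]
tcp [ 0.5491 -0.245   0.1648]
scene 482 top: slope fwd deg 0.43 side 2.05 h over tcp at a=.05 0.0233
  a max pct 0.0933 b range [-0.0241 -0.001   0.0242]
  rect (array([ 605. , -230.1]), array([54.6, 50.2]), 15.1)
  foot a,b,h 188 [-0.0326  0.0357] [-0.0302 -0.0129] [-0.0936 -0.0836 -0.079 ]
top 54 top: slope fwd deg 6.98 side 2.95 h over tcp at a=.05 0.0181
  a max pct 0.0913 b range [0.0039 0.0203 0.0251]
  rect (array([ 613.5, -208.1]), array([17. , 38.6]), 73.8)
```

View pics/scan1.png

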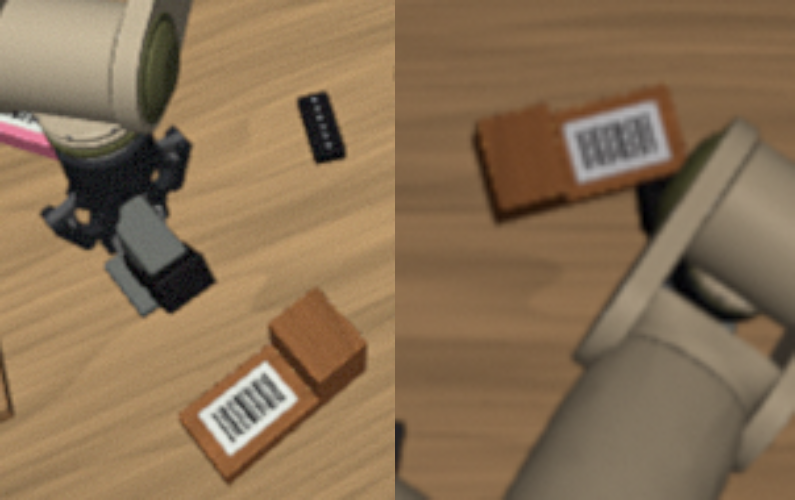

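The right-hand view shows the label clear. On the left the scanner, level and with its nose at (185,280), points squarely at the brown block's label (245,405). Now I'll lower it to the scanning height.

Emit:
apply_moves(motion=[{"tx":0,"ty":0.05,"tz":0.5,"turn":0,"jaw":-1},{"tx":0,"ty":0.05,"tz":1,"turn":0,"jaw":-1},{"tx":0,"ty":0.05,"tz":1.5,"turn":0,"jaw":-1},{"tx":0,"ty":0.05,"tz":1.9,"turn":0,"jaw":-1},{"tx":0,"ty":0.05,"tz":1.95,"turn":0,"jaw":-1}])

```text
time_s: 4.52
position: [0.5485, -0.2452, 0.1447]
tool_rot: [[0.969, 0.247, -0.006], [0.247, -0.969, 0.006], [-0.004, -0.007, -1.0]]
ft_force: [-0.2, -0.1, -2.6]
grip_width: 0.0372
```

```bash
python3 meas2.py scan2.png; python3 go.py .5485 -.2454 .1453 -75.6
```

```text
tcp [ 0.5485 -0.2452  0.1447]
scene 464 top: slope fwd deg 0.33 side 2.82 h over tcp at a=.05 0.0233
  a max pct 0.0937 b range [-0.024  -0.0006  0.0245]
  rect (array([ 604.1, -230.4]), array([54.7, 49.2]), 14.0)
  foot a,b,h 183 [-0.0334  0.036 ] [-0.0303 -0.0133] [-0.0918 -0.0841 -0.0759]
top 49 top: slope fwd deg 14.29 side 3.09 h over tcp at a=.05 0.0151
  a max pct 0.092 b range [0.0052 0.0201 0.0246]
  rect (array([ 612.9, -208.2]), array([17.3, 34.3]), 73.8)
t 4.62 d cm [-0.04 -0.01  0.02] turn -0.09 pos [ 0.5489 -0.2454  0.1455] yaw -75.69 w 0.0372 F [ 0.03 -0.03 -3.37] q6 40.3 tilt [-0.0046  0.0054 -1.    ]
```

View pics/scan2.png

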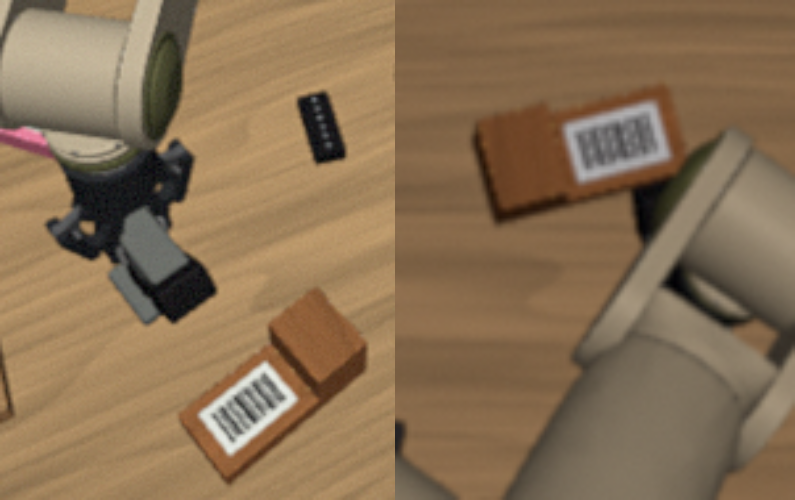

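The scanner is in place: nose at (190,285), square to the label at (245,405). I hold here with camera calls, during which the arm keeps its target, and check the head's roll at the same time.

```bash
cat > hold.py <<'E'
from m import *
s=telemetry.observe(); t0=s["time_s"]; P=[]; H=[]
for i in range(60):
    p,W=cloud("scene"); s=telemetry.observe(); T=np.array(s["position"]); P.append(T)
    if i%3: continue
    R=np.array(s["tool_rot"]); f=R[:,0]; l=np.array([-f[1],f[0],0]); d=W-T
    a=d@f; b=d@l; h=d[...,2]; m=(a>.02)&(a<.055)&(abs(b)<.016)&(h>.015)&(h<.032); H.append(np.c_[a[m],b[m],h[m]])
    n=(a>.02)&(a<.055)&(abs(b)<.03)&(h>.015)&(h<.032); H[-1]=H[-1]
H=np.vstack(H); c,*_=np.linalg.lstsq(np.c_[H[:,:2],np.ones(len(H))],H[:,2],rcond=None)
P=np.array(P); print("dt",s["time_s"]-t0,"spread mm",(np.ptp(P,0)*1000).round(2),"mean",P.mean(0).round(4))
print("head slope fwd,side deg",np.degrees(c[:2]).round(2),"h",c[2].round(4),len(H))
E
python3 hold.py; python3 go.py .5485 -.2454 .1453 -75.6
```

```text
dt 3.0 spread mm [0.13 0.1  0.29] mean [ 0.549  -0.2455  0.1458]
head slope fwd,side deg [0.27 0.34] h 0.0234 3776
t 7.62 d cm [-0.04 -0.02  0.05] turn -0.09 pos [ 0.549  -0.2455  0.1458] yaw -75.69 w 0.0374 F [-0.06 -1.03 -3.9 ] q6 40.3 tilt [-0.0042  0.0051 -1.    ]
```

The hold was steady for 3.0 s (spread under 0.3 mm, head level to 0.4°). Next I move to the pad.

```bash
python3 go.py .427 .189 .175 -75.6
```

```text
t 7.62 d cm [ -1.08 -45.13  -2.65] turn -0.09 pos [ 0.549  -0.2455  0.1458] yaw -75.69 w 0.0374 F [-0.06 -1.03 -3.9 ] q6 40.3 tilt [-0.0042  0.0051 -1.    ]
```

Emit:
apply_moves(motion=[{"tx":-0.3,"ty":0,"tz":-0.8,"turn":0,"jaw":-1},{"tx":-1.2,"ty":0,"tz":-1.8,"turn":0,"jaw":-1},{"tx":-2.5,"ty":-0.8,"tz":-2.6,"turn":0,"jaw":-1},{"tx":-3.4,"ty":-2.5,"tz":-3,"turn":0,"jaw":-1},{"tx":-3.6,"ty":-5,"tz":-3,"turn":0,"jaw":-1}])

```text
time_s: 8.03
position: [0.5008, -0.2077, 0.1782]
tool_rot: [[0.97, 0.245, -0.002], [0.245, -0.97, 0.003], [-0.001, -0.003, -1.0]]
ft_force: [0.1, 0.9, -2.7]
grip_width: 0.0374
```

```bash
python3 go.py .427 .189 .175 -75.6
```

```text
t 8.03 d cm [  2.55 -40.26   0.44] turn -0.23 pos [ 0.5008 -0.2077  0.1782] yaw -75.83 w 0.0374 F [ 0.12  0.87 -2.67] q6 40.8 tilt [-0.0018  0.0025 -1.    ]
```

Emit:
apply_moves(motion=[{"tx":0,"ty":-3,"tz":0,"turn":0,"jaw":-1},{"tx":0,"ty":-6,"tz":0,"turn":0,"jaw":-1},{"tx":0,"ty":-9,"tz":0,"turn":0,"jaw":-1},{"tx":0,"ty":-12,"tz":0,"turn":0,"jaw":-1},{"tx":0,"ty":-15,"tz":0,"turn":0,"jaw":-1}])

```text
time_s: 8.45
position: [0.4632, -0.0613, 0.1799]
tool_rot: [[0.97, 0.244, -0.0], [0.244, -0.97, 0.002], [0.0, -0.002, -1.0]]
ft_force: [0.1, 0.8, -3.3]
grip_width: 0.0374
```

Emit:
apply_moves(motion=[{"tx":0.3,"ty":-3,"tz":0,"turn":0,"jaw":-1},{"tx":0.6,"ty":-6,"tz":0,"turn":0,"jaw":-1},{"tx":0.9,"ty":-9,"tz":0,"turn":0,"jaw":-1},{"tx":1.2,"ty":-12,"tz":0,"turn":0,"jaw":-1},{"tx":1.5,"ty":-15,"tz":0,"turn":0,"jaw":-1}])

```text
time_s: 8.87
position: [0.4405, 0.0888, 0.1814]
tool_rot: [[0.97, 0.244, 0.002], [0.244, -0.97, 0.002], [0.002, -0.001, -1.0]]
ft_force: [0.3, -0.3, -3.6]
grip_width: 0.0373
```

```bash
python3 go.py .427 .189 .165 -75.6
```

```text
t 8.87 d cm [  1.14 -10.05   1.65] turn -0.28 pos [0.4405 0.0888 0.1814] yaw -75.88 w 0.0373 F [ 0.28 -0.33 -3.62] q6 72.0 tilt [ 0.0017  0.0015 -1.    ]
```

Emit:
apply_moves(motion=[{"tx":0.4,"ty":-3,"tz":0.3,"turn":0,"jaw":-1},{"tx":0.7,"ty":-6,"tz":0.7,"turn":0,"jaw":-1},{"tx":1,"ty":-8.5,"tz":1.2,"turn":0,"jaw":-1},{"tx":1.1,"ty":-9.8,"tz":1.6,"turn":0,"jaw":-1},{"tx":1.1,"ty":-10.05,"tz":1.6,"turn":0,"jaw":-1}])

```text
time_s: 9.28
position: [0.4257, 0.1904, 0.166]
tool_rot: [[0.969, 0.246, 0.002], [0.246, -0.969, 0.002], [0.002, -0.001, -1.0]]
ft_force: [-1.3, -0.7, -2.9]
grip_width: 0.0369
```

```bash
cat > pm.py <<'E'
from m import *
import sys
o=[]
for n in ("scene","top"):
    p,W=cloud(n); C=(.427,.189)
    m=sel(W,C,.1,.003,.014)&(p.max(-1)<70)
    if m.sum()>20:
        e=cv2.minEnclosingCircle((W[m][:,:2]*1000).astype(np.float32)); print(n,m.sum(),"pad circle",e)
    o.append(p)
save(np.hstack([cv2.resize(o[0][90:250,290:430],(395,450)),cv2.resize(o[1][150:290,190:315],(400,450))]),sys.argv[1])
E
python3 pm.py pad1.png;python3 go.py .427 .189 .1068 -75.6
```

```text
scene 1372 pad circle ((429.46954345703125, 188.50454711914062), 84.21729278564453)
top 709 pad circle ((426.28411865234375, 189.33038330078125), 83.26296997070312)
t 9.38 d cm [ 0.03 -0.    5.96] turn -0.22 pos [0.4265 0.1888 0.1663] yaw -75.82 w 0.0373 F [ 0.25 -0.22 -3.4 ] q6 85.1 tilt [ 0.0029  0.0015 -1.    ]
```

View pics/pad1.png

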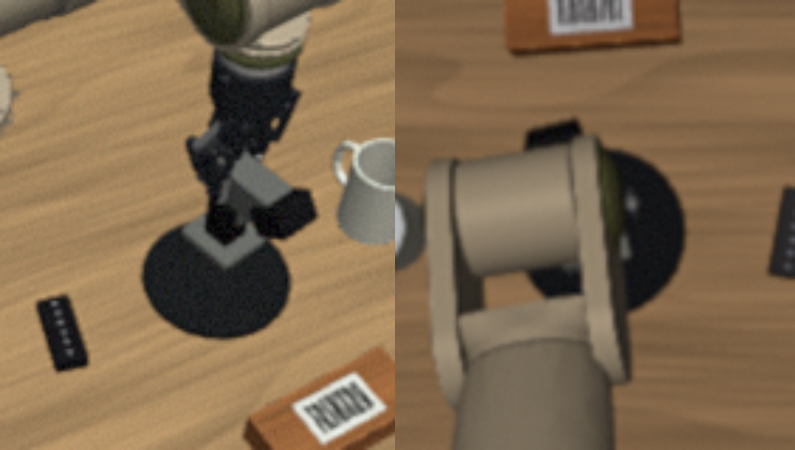

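The scanner hangs above the pad (foot at (225,240), pad centre about (215,277) in the left view), with nothing in the way. I lower to about 8 mm above contact, then go in slow steps.

Emit:
apply_moves(motion=[{"tx":0,"ty":0,"tz":1.5,"turn":0,"jaw":-1},{"tx":0,"ty":0,"tz":3,"turn":0,"jaw":-1},{"tx":0,"ty":0,"tz":4.2,"turn":0,"jaw":-1},{"tx":0,"ty":0,"tz":5,"turn":0,"jaw":-1},{"tx":0,"ty":0,"tz":5.1,"turn":0,"jaw":-1}])

```text
time_s: 9.8
position: [0.4266, 0.1878, 0.1147]
tool_rot: [[0.97, 0.243, 0.001], [0.243, -0.97, 0.001], [0.002, -0.001, -1.0]]
ft_force: [0.1, -1.2, -3.5]
grip_width: 0.0375
```

Emit:
apply_moves(motion=[{"tx":0,"ty":0,"tz":0.1,"turn":0,"jaw":-1},{"tx":0,"ty":0,"tz":0.2,"turn":0,"jaw":-1},{"tx":0,"ty":0,"tz":0.3,"turn":0,"jaw":-1},{"tx":0,"ty":0,"tz":0.4,"turn":0,"jaw":-1},{"tx":0,"ty":0,"tz":0.4,"turn":0,"jaw":-1}])

```text
time_s: 10.22
position: [0.4267, 0.1878, 0.1109]
tool_rot: [[0.97, 0.244, 0.002], [0.244, -0.97, 0.001], [0.002, -0.001, -1.0]]
ft_force: [0.0, 0.4, -3.2]
grip_width: 0.0374
```

```bash
python3 go.py .427 .189 .1068 -75.6
```

```text
t 10.22 d cm [ 0.06 -0.11  0.41] turn -0.3 pos [0.4267 0.1878 0.1109] yaw -75.9 w 0.0374 F [ 0.04  0.38 -3.17] q6 85.0 tilt [ 0.0017  0.001  -1.    ]
```

Emit:
apply_moves(motion=[{"tx":0,"ty":0,"tz":0.06,"turn":0,"jaw":-1},{"tx":0,"ty":0,"tz":0.12,"turn":0,"jaw":-1},{"tx":0,"ty":0,"tz":0.18,"turn":0,"jaw":-1},{"tx":0,"ty":0,"tz":0.24,"turn":0,"jaw":-1},{"tx":0,"ty":0,"tz":0.28,"turn":0,"jaw":-1}])

```text
time_s: 10.63
position: [0.4266, 0.1878, 0.108]
tool_rot: [[0.97, 0.244, 0.002], [0.244, -0.97, 0.001], [0.002, -0.001, -1.0]]
ft_force: [-0.2, 1.0, -3.1]
grip_width: 0.0373
```

Emit:
apply_moves(motion=[{"tx":0,"ty":0,"tz":0.03,"turn":0,"jaw":-1},{"tx":0,"ty":0,"tz":0.06,"turn":0,"jaw":-1},{"tx":0,"ty":0,"tz":0.08,"turn":0,"jaw":-1}])

```text
time_s: 10.88
position: [0.4266, 0.1878, 0.1072]
tool_rot: [[0.97, 0.244, 0.002], [0.244, -0.97, 0.001], [0.002, -0.001, -1.0]]
ft_force: [-0.4, -0.5, -3.4]
grip_width: 0.0373
```

Emit:
apply_moves(motion=[{"tx":0,"ty":0,"tz":0.03,"turn":0,"jaw":-1},{"tx":0,"ty":0,"tz":0.06,"turn":0,"jaw":-1},{"tx":0,"ty":0,"tz":0.06,"turn":0,"jaw":-1}])

```text
time_s: 11.13
position: [0.4268, 0.1879, 0.1069]
tool_rot: [[0.97, 0.244, 0.002], [0.244, -0.97, 0.001], [0.002, -0.001, -1.0]]
ft_force: [0.1, 0.3, 1.8]
grip_width: 0.0376
```

Emit:
apply_moves(motion=[{"tx":0,"ty":0,"tz":0.03,"turn":0,"jaw":-1},{"tx":0,"ty":0,"tz":0.05,"turn":0,"jaw":-1},{"tx":0,"ty":0,"tz":0.05,"turn":0,"jaw":-1}])

```text
time_s: 11.38
position: [0.4269, 0.1879, 0.1068]
tool_rot: [[0.97, 0.244, 0.003], [0.244, -0.97, 0.001], [0.003, -0.001, -1.0]]
ft_force: [-1.5, -1.1, 5.9]
grip_width: 0.0372
```

Contact at z = 0.1069 (force went from -3.4 to +5.9 N). I release slowly, opening fully before rising.

Emit:
apply_moves(motion=[{"tx":0,"ty":0,"tz":0,"turn":0,"jaw":0},{"tx":0,"ty":0,"tz":0,"turn":0,"jaw":0.2},{"tx":0,"ty":0,"tz":0,"turn":0,"jaw":0.5},{"tx":0,"ty":0,"tz":0,"turn":0,"jaw":0.8},{"tx":0,"ty":0,"tz":0,"turn":0,"jaw":1}], squeeze=20)

```text
time_s: 11.8
position: [0.4269, 0.1879, 0.1067]
tool_rot: [[0.97, 0.244, 0.003], [0.244, -0.97, 0.001], [0.003, -0.001, -1.0]]
ft_force: [0.3, -0.0, 0.9]
grip_width: 0.0841
```

Emit:
apply_moves(motion=[{"tx":0,"ty":0,"tz":0,"turn":0,"jaw":1},{"tx":0,"ty":0,"tz":0,"turn":0,"jaw":1},{"tx":0,"ty":0,"tz":0,"turn":0,"jaw":1},{"tx":0,"ty":0,"tz":-0.5,"turn":0,"jaw":1},{"tx":0,"ty":0,"tz":-1,"turn":0,"jaw":1}])

```text
time_s: 12.22
position: [0.4268, 0.1879, 0.117]
tool_rot: [[0.97, 0.244, 0.002], [0.244, -0.97, 0.001], [0.002, -0.001, -1.0]]
ft_force: [-0.5, 0.1, 0.2]
grip_width: 0.0856
```

Emit:
apply_moves(motion=[{"tx":0,"ty":0,"tz":-1.5,"turn":0,"jaw":1},{"tx":0,"ty":0,"tz":-3.5,"turn":0,"jaw":1},{"tx":0,"ty":0,"tz":-6,"turn":0,"jaw":1},{"tx":0,"ty":0,"tz":-9,"turn":0,"jaw":1},{"tx":0,"ty":0,"tz":-12,"turn":0,"jaw":1}])

```text
time_s: 12.63
position: [0.4262, 0.1877, 0.2389]
tool_rot: [[0.97, 0.244, 0.002], [0.244, -0.97, 0.001], [0.002, -0.001, -1.0]]
ft_force: [-0.1, 0.7, 0.4]
grip_width: 0.0851
```

Emit:
apply_moves(motion=[{"tx":0,"ty":4,"tz":0,"turn":0,"jaw":1},{"tx":0,"ty":8,"tz":0,"turn":0,"jaw":1},{"tx":0,"ty":12,"tz":0,"turn":0,"jaw":1},{"tx":0,"ty":16,"tz":0,"turn":0,"jaw":1},{"tx":0,"ty":20,"tz":0,"turn":0,"jaw":1}])

```text
time_s: 13.05
position: [0.4749, -0.0081, 0.2396]
tool_rot: [[0.97, 0.244, 0.003], [0.244, -0.97, 0.001], [0.003, -0.0, -1.0]]
ft_force: [1.1, 0.7, 0.7]
grip_width: 0.0853
```

```bash
python3 - <<'E'
from m import *
o=[]
for n in ("scene","top"):
    p,W=cloud(n); o.append(p); c=(.45,.195)
    for nm,m in (("head",sel(W,c,.12,.123,.136)),("foot",sel(W,c,.12,.017,.027)),("heel",sel(W,(.69,-.178),.12,.015,.1)),("label",sel(W,(.69,-.178),.12,.015,.1)&(p.min(-1)>120)),("billet",sel(W,(.645,.195),.12,.015,.1))):
        if m.sum()>5: print(n,nm,m.sum(),rect(W[m]),np.nanmedian(W[m][:,2]).round(4))
save(np.hstack([cv2.resize(o[0],(400,250)),cv2.resize(o[1],(400,250))]),"end_full.png")
save(np.vstack([np.hstack([cv2.resize(o[0][110:240,310:440],(400,330)),cv2.resize(o[1][150:290,190:330],(400,330))]),np.hstack([cv2.resize(o[0],(400,250)),cv2.resize(o[1],(400,250))])]),"end.png")
E
```

```text
scene head 482 (array([452.9, 196. ]), array([122. ,  50.3]), 11.4) 0.13
scene foot 197 (array([430.1, 185.4]), array([69.4, 58.9]), 13.6) 0.0229
scene heel 2396 (array([ 690.1, -177. ]), array([ 77.7, 170.3]), 14.4) 0.0309
scene label 558 (array([ 697.7, -207.5]), array([52.6, 81.7]), 14.9) 0.0299
scene billet 1679 (array([648., 198.]), array([ 78.1, 172.5]), 3.9) 0.0432
top head 546 (array([451.4, 191.9]), array([121.1,  49. ]), 16.2) 0.1287
top foot 127 (array([427.3, 186.8]), array([69.5, 62.5]), 13.6) 0.0218
top heel 1338 (array([ 689.4, -178.9]), array([ 77.4, 172.1]), 14.5) 0.0312
top label 231 (array([ 696.7, -207.2]), array([50.3, 80.3]), 14.9) 0.0285
top billet 1368 (array([647.5, 196.5]), array([ 78.2, 170.1]), 4.3) 0.0418
```

View pics/end.png

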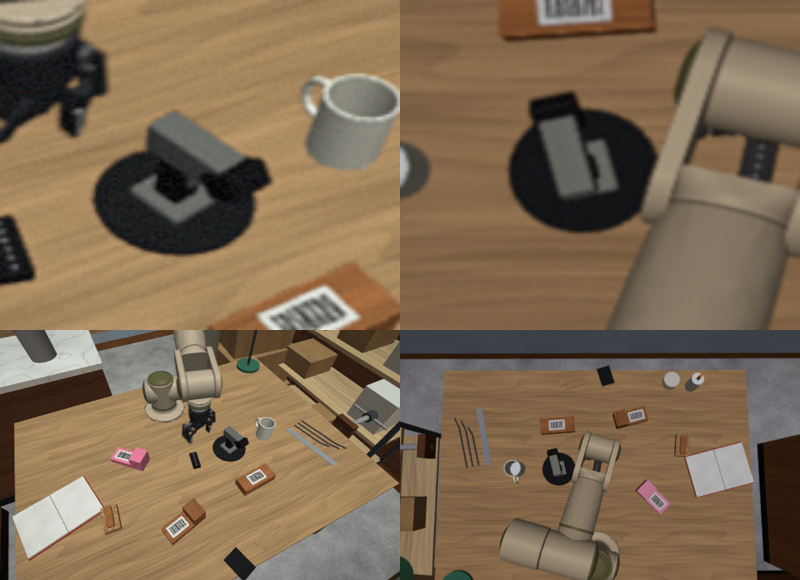

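The scanner stands upright on the pad (foot at (170,205) top-left, all inside the black disc). The gripper is clear, and the blocks are unmoved.

```bash
python3 -c "
from rig import close_job
print(close_job())"
```

```text
the job is handed in; nothing more can be done
None
```

I aimed the scanner at the label on the brown stepped heel block, held it there, then stood it upright on the pad and let go. The job was handed in at about 13 s of robot time, and no verdict was reported.

- **Scan:** I held the window about 13 cm from the label's middle, square to it, for 3.0 s. The tool's position spread was under 0.3 mm and the scanner head was level to within 0.4°. I worked out the aim from measured poses, with an expected error of about 2 mm; I could not see the beam itself.
- **Parking:** I set it down with about 6 N on the pad, then opened the gripper and moved it away. The last pictures show the scanner upright, its foot centred within about 3 mm of the pad's centre and fully on it.
- **Other objects:** By measurement the heel block and its label are where they were, within about 1 mm. The billet matched its starting position only by eye, because I had not measured its outline beforehand. The other items also look unmoved in the last picture.
- **One disagreement:** An early fit at the scan pose gave 2–3° of sideways roll for the head, and the overhead camera's fit was worse because the arm blocked its view. A cleaner fit on the head's flat top during the hold gave 0.3°, which I trusted.

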